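# Refocus the bench code reader and lock it

### The arm

A 6-joint arm with a two-finger parallel gripper is mounted at the origin on the work surface. World frame = base frame: x ahead of the robot, y to its left, z up, the work surface at z = 0. Lengths are in m, angles in rad, forces in N, time in s.
With the tool pointing down it reaches from about 0.3 to 0.875 m from the base axis. Payload 6.4 kg.
Tool frame: the origin (TCP) lies at the very end of the fingers, on their centre line; the grasp point (between the pads) lies 19 mm behind it (manip.grasp_offset is the distance from the TCP to the grasp point, in m); z points along the fingers, y is the direction in which the jaws open and shut (so a half turn about z gives the same grasp; the last joint's range is limited). The gripper opens to 88 mm and grips with 3 to 60 N. Pads are 18 mm wide; open, the fingers measure 123 mm over their backs; the gripper's body (75 mm by 187 mm) begins 45 mm behind the grasp point.
Start: joints at [1.087, 0.181, 1.607, -0, 1.354, -0.206], TCP at [0.158, 0.553, 0.239] pointing down, gripper open.
Joint ranges: [-2.99, 2.99], [-0.89, 2.07], [0.3, 2.58], [-1.14, 4.28], [0, 2.63], [-3.12, 3.12]. Speed limits (rad/s): [2.57, 2.57, 3.01, 3.14, 3.14, 3.14].

### API

Orientations are given as [roll, pitch, yaw] about the fixed x, y, z axes, in that order (R = Rz(yaw) Ry(pitch) Rx(roll)).
In Python, from plant import manip gives the robot as it stands. Calls block until the motion is done:
- manip.reach(position, orientation): joint-space move of the TCP to a pose.
- manip.servo_line(position, rotation=None, velocity=0.15): straight line of the TCP; rotation=None keeps the orientation; velocity is the mean speed in m/s.
- manip.set_joints(angles): joint-space move.
- manip.open() and manip.close_gripper(strength=None): open the fingers fully, or close them until they stop; strength is the grip in N (None keeps the last).
- manip.dwell(seconds).
- manip.solve_ik(position, orientation): joint angles nearest the present ones, or None.
- manip.read_camera(name): name is "side" or "top" or "wrist"; returns the picture (400x640x3 uint8, red, green, blue); there is no depth.
- manip.camera_model(name): a dict with "fx", "fy", "cx", "cy" (pixels), "D" ([k1, k2, p1, p2, k3] as OpenCV has them; the pictures are not rectified), "world_to_cam" (4x4, takes a point from world to camera coordinates). Camera axes: x right, y up, looking along -z (the intrinsics and any distortion apply to the point x, -y, -z); pixel columns grow to the right and rows downward; lengths in m; the calibration is good to about 2 mm. A picture is of the moment at which its call begins: read the wrist's pose just before it. camera_model takes no time and is no camera call; for the wrist camera it gives the pose at the moment of the call.
A pose or a line that the arm cannot do raises manip.PlanningError and nothing moves.
- manip.close_job(): hands the job in, once; it reports no verdict.
Readings, each from a call of its own:
- manip.get_time(): time.
- manip.get_joint_pos(): joint angles.
- manip.get_qvel(): joint speeds.
- manip.get_joint_torque(): joint torques, N m.
- manip.get_ee_pos(): TCP position.
- manip.get_tcp_rot(): TCP orientation.
- manip.get_force(): force on the tool from outside, world axes, zero at the start.
- manip.get_moment(): the same for the moment, N m.
- manip.get_grip_width(): finger opening in m.
Only numpy, scipy, OpenCV 4.12 (cv2) and the standard library are available. Lean on these libraries where they do the work, as an engineer would, in place of code of your own. Each camera call takes 0.05 s, during which the arm holds its last target.

### The job

The clamped tube-code reader is out of focus: first slacken the orange lock ring on its leaning barrel a good eighth of a turn anticlockwise, turn the black focus knob until its white line meets the green mark on the silver scale disc, and turn the lock ring back until it is fully tight, with the marks still lined up. Only then take a test read by squeezing the red trigger fully towards the grip and letting it spring back. Do not turn the scale disc, and leave the things standing around where they are.

Things in the scene. Friction and masses are not known exactly. Their poses are not given: they have to be found in the camera images.
- reader: White gun-type code reader clamped upside down on a fixed grey base plate (250 x 130 x 12; sizes in mm). Level white head 180 long, 68 wide, top 88 above the table, window at its +x end; a grey grip stands up from it and a barrel leans from its rear. Origin on the table under the head's axis, x points along the head to the window, z up. It does not move.
- ring_grip (a point): Point on the leaning barrel's axis, fixed to the reader, where to grip the orange lock ring. z: the barrel's axis, up and outward (27 degrees from vertical, leaning back, away from the window); x forward and up, y level. Along z from here: head's flat white end -32; steel neck, 26 diameter (44 flange, 3 thick, at its foot) -32 to -8; ring -8 to +6; disc +7 to +11; knob +12 to +40.
- knob_grip (a point): Point on the same axis, fixed to the reader, same orientation, 31 further out than ring_grip: where to grip the black focus knob (round, 32 diameter, 28 high, any diameter will do), 9 below its top and 20 above the silver scale disc.
- lock_ring (a joint): Orange knurled lock ring, round, 52 diameter, 14 high; fingers reach it past disc and knob, across any diameter. Rad: 0 tight (stop), grows as turned anticlockwise seen from the barrel's outer end (positive about z of ring_grip) to the stop at 1.4. From about 0.4 up the knob is free, near 0 it is clamped. Stays where left; takes about 0.3 N m.
- focus_knob (a joint): Black focus knob, rad, positive anticlockwise seen from the barrel's outer end; at 0 its white line points along x of knob_grip (forward and up). Stops at -1.3 and 1.3. Free (0.03 N m) when the lock ring is slack, clamped when it is tight. It stays where it is left.
- white_line (a point): Foot of the white line that runs over the knob's top and down its side: point 19 from the axis at the level of the scale disc's top face; turns with the knob.
- scale_disc (a joint): Silver scale disc under the knob, 44 diameter, 4 thick. Angle of its green mark, rad, counted as for the knob: the marks meet when focus_knob equals scale_disc. A factory setting, very stiff, not to be turned.
- green_mark (a point): Green mark, 6 wide, on the rim of the silver scale disc: point 19 from the axis at the disc's top face; coincides with white_line when the two are lined up.
- grip_squeeze (a point): Centre of the upright grey grip, fixed to the reader, 158 above the table, the height at which to squeeze grip and trigger together; axes as the reader's. The grip is 28 along x (-14 to +14), 34 along y, from 88 to 185 above the table. The trigger is on its +x side.
- trigger_front (a point): Front face of the red trigger (18 wide, 10 thick, 64 long), 155 above the table. Hinged at its low end, 100 up and 21 ahead of the grip's centre; free end 165 up. Released, this face is 38 ahead of the grip's centre; fully squeezed, 25. Squeeze along the reader's x, one finger on the grip's back, one on the trigger: 52 across at first, 39 to 40 at the end.
- trigger (a joint): Trigger, rad: 0 released, 0.22 fully squeezed. A spring brings it back; at the height of trigger_front it takes about 3 N to start and 8 N to the end.
- tube_rack: white rack of capped blood tubes, 55 x 200 x 93 high, standing in front of the reader's window; origin under its centre. Bystander.
- timer: flat white bench timer, 62 x 62 x 20, beside the reader; origin under its centre. Bystander.
- cap_tray: small open blue tray with coloured caps, 90 x 70 x 28, on the reader's other side; origin under its centre. Bystander.
- reagent_bottle: amber bottle with blue cap, 60 diameter, 150 high; origin under its centre. Bystander.
- tip_box: blue box of pipette tips, 120 x 85 x 56 high; origin under its centre. Bystander.
- specimen_jar: clear jar with yellow cap, 64 diameter, 75 high; origin under its centre. Bystander.

How it is judged:
On the way, in this order (a step that is already met when the one before it is completed fails the run):
1. the lock ring is slackened by 0.6 rad or more with the focus knob not yet turned (value of joint lock_ring above 0.6 rad and distance of white_line from where it was at the start of the episode below 0.005 m), for 0.1 s.
2. with the ring slack, the white line is brought to the green mark (within 4 mm) (distance between white_line and green_mark below 0.004 m and value of joint lock_ring above 0.5 rad), for 0.2 s.
3. the lock ring is tight again (within 0.15 rad of its stop), the marks still lined up within 4 mm (distance between white_line and green_mark below 0.004 m and value of joint lock_ring below 0.15 rad), for 0.2 s.
4. the trigger is squeezed (0.16 of its 0.22 rad or more) (value of joint trigger above 0.16 rad), for 0.1 s.
At the end, for the whole second after the job is handed in: The white line stands within 4 mm of the green mark, the lock ring is within 0.15 rad of its tight stop, and the trigger has sprung back (below 0.04 rad); the scale disc is as it was and the bystanders stand where they stood (all of step 3 and value of joint trigger below 0.04 rad); the robot touches nothing.
It fails at once if the trigger is squeezed (over 0.1 rad) while the lock ring is slack (over 0.25 rad) (value of joint trigger above 0.1 rad and value of joint lock_ring above 0.25 rad).
It fails at once if the scale disc is turned (its green mark moves over 3 mm) (distance of green_mark from where it was at the start of the episode above 0.003 m).
It fails at once if a bystander is shoved over 30 mm or tipped over 0.5 rad (distance of any of tube_rack, timer, cap_tray, reagent_bottle, tip_box, specimen_jar from where it was at the start of the episode above 0.03 m or angle between any of tube_rack, timer, cap_tray, reagent_bottle, tip_box, specimen_jar's own z axis and vertical above 0.5 rad).
It also fails if it takes over 64 s, if anything falls off the work surface, if the arm or the gripper's body presses on something with over 40 N, if the wrist force passes 120 N, or if a joint passes its speed limit or range.

## Working session

There is one attempt and no reset: what is moved stays moved. The work goes in short steps, each a Python script; the robot and the scene stay as the last script left them, time stands still between calls to the robot, and variables do not carry over. Pictures are saved under pics/ and viewed, and the job is handed in when it is done.

```bash
ls; mkdir -p pics; python3 - <<'E'
from plant import manip
import cv2
for n in ("top","side","wrist"):
    im=manip.read_camera(n); cv2.imwrite(f"pics/{n}0.png",im[:,:,::-1])
    m=manip.camera_model(n); print(n,m)
print(manip.get_time(),manip.grasp_offset,manip.get_tcp_rot())
E
```

```text
pics
top {'fx': 395.96495474805096, 'fy': 395.96495474805096, 'cx': 313.0226781683393, 'cy': 205.5163787870769, 'D': array([0.01501166, 0.        , 0.        , 0.        , 0.        ]), 'world_to_cam': array([[ 0.00823933, -0.99981462, -0.01740236, -0.03115447],
       [ 0.9867385 ,  0.00530784,  0.1622312 , -0.55151605],
       [-0.16210876, -0.01850825,  0.98659931, -1.20834032],
       [ 0.        ,  0.        ,  0.        ,  1.        ]])}
side {'fx': 493.26085886786194, 'fy': 493.26085886786194, 'cx': 313.6102534507347, 'cy': 190.44219184323006, 'D': array([-0.1339912,  0.       ,  0.       ,  0.       ,  0.       ]), 'world_to_cam': array([[ 9.67722636e-01, -2.52016896e-01,  6.20110294e-04,
        -5.64235148e-01],
       [ 1.88455851e-01,  7.25283125e-01,  6.62154650e-01,
        -1.38206284e-01],
       [-1.67323915e-01, -6.40665180e-01,  7.49366956e-01,
        -1.54375571e+00],
       [ 0.00000000e+00,  0.00000000e+00,  0.00000000e+00,
         1.00000000e+00]])}
wrist {'fx': 317.0803570142743, 'fy': 317.0803570142743, 'cx': 318.5902437237751, 'cy': 200.0656923369605, 'D': array([-0.00144506,  0.        ,  0.        ,  0.        ,  0.        ]), 'world_to_cam': array([[ 0.27458536,  0.9615607 , -0.00197335, -0.57333452],
       [-0.9171868 ,  0.2612965 , -0.30081972,  0.04171957],
       [-0.28874079,  0.08441063,  0.95367898, -0.39119039],
       [ 0.        ,  0.        ,  0.        ,  1.        ]])}
0.15 0.0187 [-3.14029934e+00 -2.57910219e-04  2.86380573e+00]
```

View pics/top0.png

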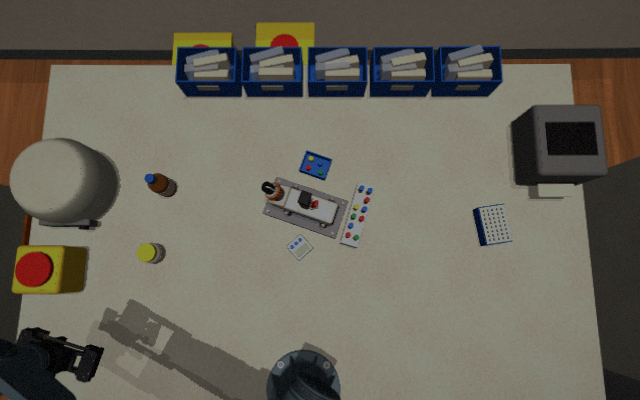

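View pics/side0.png

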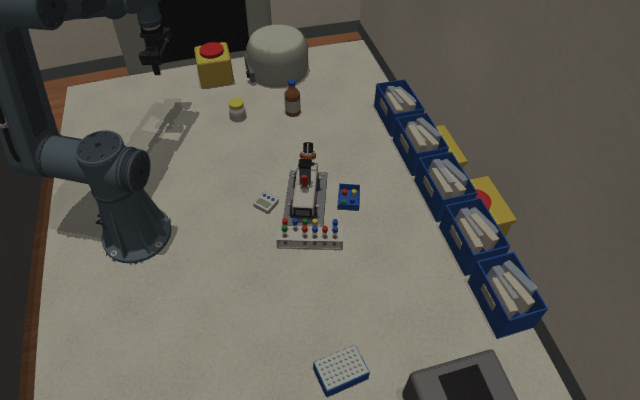

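View pics/wrist0.png

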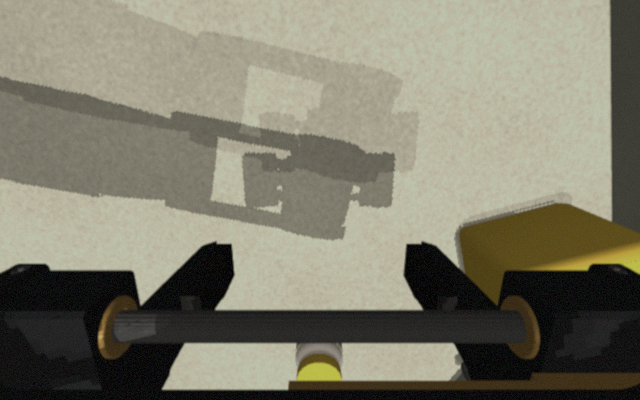

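The top view shows the reader at about (305,203), its window towards the rack at (357,215) and its barrel at about (272,190). I'll enlarge that area.

```bash
python3 - <<'E'
import cv2
a=cv2.imread("pics/top0.png")[140:270,240:390]; cv2.imwrite("pics/topc.png",cv2.resize(a,None,fx=5.2,fy=4.6 if 0 else 4.6,interpolation=cv2.INTER_CUBIC) if 0 else cv2.resize(a,None,fx=4.6,fy=4.6,interpolation=cv2.INTER_CUBIC))
a=cv2.imread("pics/side0.png")[130:260,240:370]; cv2.imwrite("pics/sidec.png",cv2.resize(a,None,fx=4.6,fy=4.6,interpolation=cv2.INTER_CUBIC))
E
```

```text
(no output)
```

View pics/topc.png

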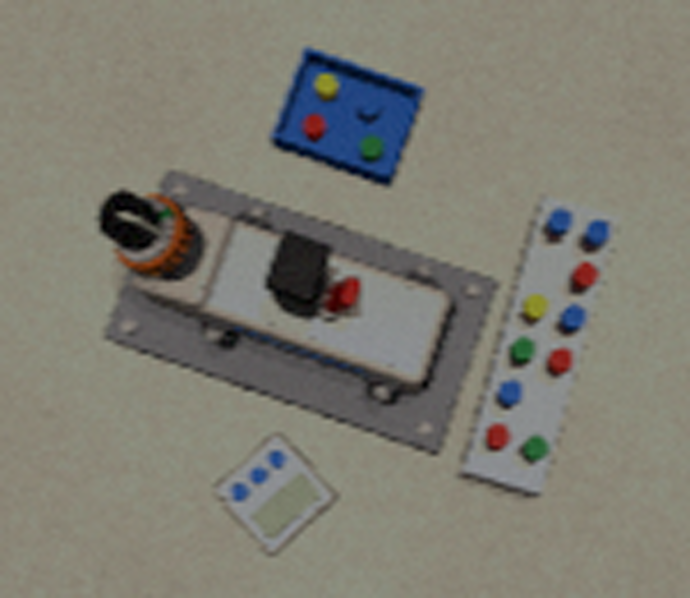

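View pics/sidec.png

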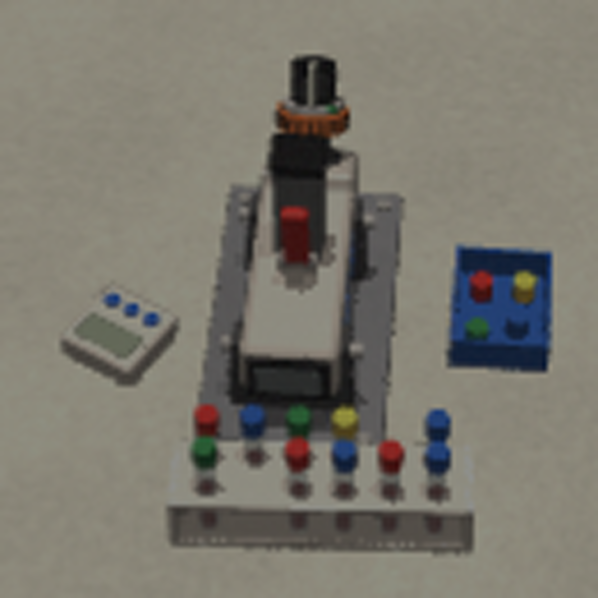

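```bash
cat > h.py <<'E'
import numpy as np, cv2
from scipy.spatial.transform import Rotation as R
def K(m): return np.array([[m['fx'],0,m['cx']],[0,m['fy'],m['cy']],[0,0,1.]])
def ray(m,uv):
    p=cv2.undistortPoints(np.array([[uv]],float),K(m),m['D'])[0,0]
    W=np.array(m['world_to_cam']); Rw=W[:3,:3]
    d=Rw.T@np.array([p[0],-p[1],-1.]); o=-Rw.T@W[:3,3]
    return o,d/np.linalg.norm(d)
def onz(m,uv,z):
    o,d=ray(m,uv); return o+d*(z-o[2])/d[2]
def proj(m,P):
    P=np.atleast_2d(np.asarray(P,float)); W=np.array(m['world_to_cam'])
    c=P@W[:3,:3].T+W[:3,3]; c=c*[1,-1,-1]
    return cv2.projectPoints(c.reshape(-1,1,3),np.zeros(3),np.zeros(3),K(m),m['D'])[0][:,0]
def tri(L):
    A=np.zeros((3,3));b=np.zeros(3)
    for m,uv in L:
        o,d=ray(m,uv);Q=np.eye(3)-np.outer(d,d);A+=Q;b+=Q@o
    p=np.linalg.solve(A,b); return p,[np.linalg.norm(np.cross(ray(m,uv)[1],p-ray(m,uv)[0])) for m,uv in L]
E
python3 - <<'E'
from h import *
from plant import manip
t=manip.camera_model("top");s=manip.camera_model("side")
f=lambda u,v:(u/4.6+240-.4,v/4.6+140-.4)
g=lambda u,v:(u/4.6+240-.4,v/4.6+130-.4)
C=[onz(t,f(*p),.012) for p in [(168,172),(497,285),(437,453),(106,338)]]
for c in C: print(c.round(4))
print("ctr",np.mean(C,0)); 
for i in range(4):
    d=C[(i+1)%4]-C[i]; print(np.linalg.norm(d),np.degrees(np.arctan2(d[1],d[0])))
print("side plate", [onz(s,g(*p),.012).round(4) for p in [(400,196),(232,187)]])
print("head front top", [onz(t,f(*p),.088).round(4) for p in [(452,292),(420,383),(215,208),(130,284)]])
print("side head front top", [onz(s,g(*p),.088).round(4) for p in [(243,355),(342,358)]])
print("grip top", [onz(t,f(*p),.185).round(4) for p in [(283,235),(328,245),(315,300),(268,285)]])
print("knob top",tri([(t,f(122,220)),(s,g(313,62))]))
E
```

```text
[0.6516 0.0955 0.012 ]
[ 0.5707 -0.1392  0.012 ]
[ 0.4518 -0.0967  0.012 ]
[0.5314 0.1365 0.012 ]
ctr [ 0.55138286 -0.00096783  0.012     ]
0.24821035448069084 -109.01627495443769
0.1262557727083079 160.37255663552298
0.24644252176572115 71.17209765637229
0.1270595252480747 -18.82578443932115
side plate [array([0.6545, 0.0965, 0.012 ]), array([0.5342, 0.1375, 0.012 ])]
head front top [array([ 0.5526, -0.104 ,  0.088 ]), array([ 0.4917, -0.0828,  0.088 ]), array([0.6089, 0.0546, 0.088 ]), array([0.5568, 0.1103, 0.088 ])]
side head front top [array([ 0.4936, -0.0868,  0.088 ]), array([ 0.5565, -0.1058,  0.088 ])]
grip top [array([0.5709, 0.0039, 0.185 ]), array([ 0.5648, -0.0237,  0.185 ]), array([ 0.5306, -0.0161,  0.185 ]), array([0.5397, 0.0127, 0.185 ])]
knob top (array([0.58873691, 0.10755872, 0.15406222]), [np.float64(0.002279307608878559), np.float64(0.002279307608878315)])
```

```bash
cat >> h.py <<'E'
def wcam_tool(manip):
    W=np.array(manip.camera_model("wrist")['world_to_cam']); T=np.eye(4);T[:3,:3]=R.from_euler('xyz',manip.get_tcp_rot()).as_matrix();T[:3,3]=manip.get_ee_pos()
    return np.linalg.inv(T)@np.linalg.inv(W)   # cam->tool
def frames(yaw,kg):
    d=np.array([np.cos(yaw),np.sin(yaw),0]); a=np.array([0,0,np.cos(np.radians(27))])-np.sin(np.radians(27))*d
    y=np.array([-d[1],d[0],0]); x=np.cross(y,a); return d,a,x,y
def toolrot(a,x,y,phi):
    # tool z=-a ; tool y (jaw) at angle phi about a from x
    ty=np.cos(phi)*x+np.sin(phi)*y; tz=-a; tx=np.cross(ty,tz)
    return R.from_matrix(np.c_[tx,ty,tz])
E
python3 - <<'E'
from h import *
from plant import manip
T=wcam_tool(manip); print(T.round(4))
kt=np.array([.5887,.1076,.157])
d,a,x,y=frames(np.radians(-109),kt); print(d,a,x,y)
for depth,nm in ((.009,"knob"),(.04,"ring")):
  for deg in range(-180,180,20):
    r=toolrot(a,x,y,np.radians(deg)).as_euler('xyz')
    tcp=kt-a*depth-a*manip.grasp_offset
    for up in (0,.10):
      q=manip.solve_ik(list(tcp+a*up),list(r))
      if up==0 or q is None: print(nm,deg,up,None if q is None else np.round(q,2))
E
```

```text
[[-4.000e-04  9.536e-01  3.011e-01  7.760e-02]
 [ 1.000e+00  2.000e-04  8.000e-04 -7.000e-04]
 [ 7.000e-04  3.011e-01 -9.536e-01 -1.464e-01]
 [ 0.000e+00  0.000e+00  0.000e+00  1.000e+00]]
[-0.32556815 -0.94551858  0.        ] [0.14780485 0.42925645 0.89100652] [-0.29008335 -0.84246322  0.4539905 ] [ 0.94551858 -0.32556815  0.        ]
knob -180 0 [ 0.17  0.53  1.45 -0.41  1.42 -0.95]
knob -160 0 [ 0.17  0.53  1.45 -0.41  1.42 -1.3 ]
knob -140 0 [ 0.17  0.53  1.45 -0.41  1.42 -1.65]
knob -120 0 [ 0.17  0.53  1.45 -0.41  1.42 -2.  ]
knob -100 0 [ 0.17  0.53  1.45 -0.41  1.42 -2.35]
knob -80 0 [ 0.17  0.53  1.45 -0.41  1.42 -2.7 ]
knob -60 0 [ 0.17  0.53  1.45 -0.41  1.42 -3.05]
knob -40 0 [ 0.17  0.53  1.45 -0.41  1.42  2.89]
knob -20 0 [ 0.17  0.53  1.45 -0.41  1.42  2.54]
knob 0 0 [ 0.17  0.53  1.45 -0.41  1.42  2.19]
knob 20 0 [ 0.17  0.53  1.45 -0.41  1.42  1.84]
knob 40 0 [ 0.17  0.53  1.45 -0.41  1.42  1.49]
knob 60 0 [ 0.17  0.53  1.45 -0.41  1.42  1.14]
knob 80 0 [ 0.17  0.53  1.45 -0.41  1.42  0.79]
knob 100 0 [ 0.17  0.53  1.45 -0.41  1.42  0.45]
knob 120 0 [ 0.17  0.53  1.4
[... 299 characters left out ...]
 -0.42  1.36 -1.99]
ring -100 0 [ 0.15  0.55  1.48 -0.42  1.36 -2.34]
ring -80 0 [ 0.15  0.55  1.48 -0.42  1.36 -2.69]
ring -60 0 [ 0.15  0.55  1.48 -0.42  1.36 -3.04]
ring -40 0 [ 0.15  0.55  1.48 -0.42  1.36  2.9 ]
ring -20 0 [ 0.15  0.55  1.48 -0.42  1.36  2.55]
ring 0 0 [ 0.15  0.55  1.48 -0.42  1.36  2.2 ]
ring 20 0 [ 0.15  0.55  1.48 -0.42  1.36  1.85]
ring 40 0 [ 0.15  0.55  1.48 -0.42  1.36  1.5 ]
ring 60 0 [ 0.15  0.55  1.48 -0.42  1.36  1.15]
ring 80 0 [ 0.15  0.55  1.48 -0.42  1.36  0.8 ]
ring 100 0 [ 0.15  0.55  1.48 -0.42  1.36  0.45]
ring 120 0 [ 0.15  0.55  1.48 -0.42  1.36  0.1 ]
ring 140 0 [ 0.15  0.55  1.48 -0.42  1.36 -0.25]
ring 160 0 [ 0.15  0.55  1.48 -0.42  1.36 -0.6 ]
```

```bash
cat > view.py <<'E'
from h import *
from plant import manip
import sys,pickle
def view(target,look,up_img_hint,dist,name,dry=False):
    """camera at target-dist*look; cam x (=tool y) chosen as given vector"""
    T=np.linalg.inv(wcam_tool(manip)) # tool->cam
    Tc=np.linalg.inv(T)
    look=look/np.linalg.norm(look); cz=-look; cx=up_img_hint-cz*(cz@up_img_hint); cx/=np.linalg.norm(cx); cy=np.cross(cz,cx)
    M=np.eye(4);M[:3,:3]=np.c_[cx,cy,cz];M[:3,3]=target-dist*look
    G=M@T
    p=G[:3,3];r=R.from_matrix(G[:3,:3]).as_euler('xyz')
    q=manip.solve_ik(list(p),list(r)); print("tcp",p.round(3),"tz",G[:3,2].round(2),"q",None if q is None else np.round(q,2))
    if dry or q is None: return
    manip.reach(list(p),list(r)); manip.dwell(.3)
    m=manip.camera_model("wrist"); im=manip.read_camera("wrist")
    cv2.imwrite(f"pics/{name}.png",im[:,:,::-1]); pickle.dump(m,open(f"pics/{name}.pkl","wb")); print("t",manip.get_time())
E
python3 - <<'E'
from view import *
kt=np.array([.5887,.1076,.157])
d,a,x,y=frames(np.radians(-109),kt)
view(kt,-a,y,.2,"v1")
E
```

```text
tcp [0.586 0.098 0.204] tz [-0.05 -0.16 -0.99] q [ 0.05  0.32  1.52 -0.16  1.37  0.42]
t 2.7333
```

View pics/v1.png

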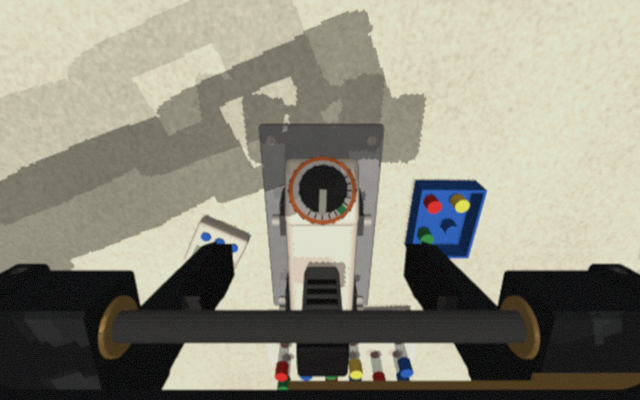

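The knob, disc and ring appear almost concentric at about (322,190). The white line points down the image and the green mark is down and to the right, at (342,210). I'll zoom in.

```bash
python3 - <<'E'
import cv2
a=cv2.imread("pics/v1.png")[140:240,272:372]; cv2.imwrite("pics/v1c.png",cv2.resize(a,None,fx=6,fy=6,interpolation=cv2.INTER_CUBIC))
a=cv2.imread("pics/v1.png")[110:390,230:400]; cv2.imwrite("pics/v1d.png",cv2.resize(a,None,fx=2.1,fy=2.1,interpolation=cv2.INTER_CUBIC))
E
```

```text
(no output)
```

View pics/v1c.png

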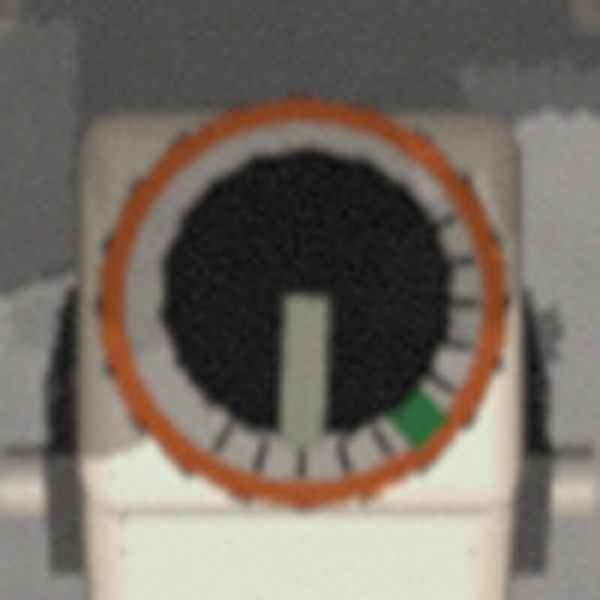

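View pics/v1d.png

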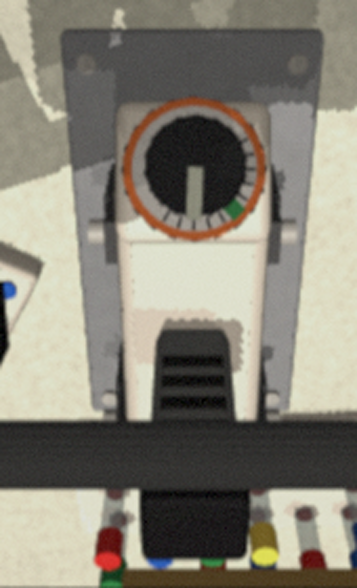

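```bash
python3 - <<'E'
from view import *
d,a,x,y=frames(np.radians(-109),None)
tg=np.array([.57,.05,.14])
for s in (1,-1):
  for el in (30,45,60):
    look=y*np.cos(np.radians(el))-np.array([0,0,1])*np.sin(np.radians(el))
    for D in(.25,.3): print(s,el,D,end=' ');view(tg,look,s*d,D,"v2",dry=True)
E
```

```text
1 30 0.25 tcp [0.485 0.08  0.158] tz [ 0.92 -0.32 -0.21] q [ 0.28  0.29  2.47  3.85  1.05 -1.82]
1 30 0.3 tcp [0.444 0.094 0.183] tz [ 0.92 -0.32 -0.21] q [ 0.4   0.14  2.53  4.01  1.02 -1.93]
1 45 0.25 tcp [0.492 0.077 0.181] tz [ 0.84 -0.29 -0.46] q [ 0.2  -0.1   2.46  4.26  0.53 -2.37]
1 45 0.3 tcp [0.459 0.089 0.216] tz [ 0.84 -0.29 -0.46] q None
1 60 0.25 tcp [0.505 0.073 0.201] tz [ 0.7  -0.24 -0.67] q [ 0.1  -0.24  2.33 -0.88  0.41  2.71]
1 60 0.3 tcp [0.481 0.081 0.244] tz [ 0.7  -0.24 -0.67] q [ 0.14 -0.39  2.33 -0.71  0.54  2.53]
-1 30 0.25 tcp [0.513 0.069 0.209] tz [ 0.64 -0.22 -0.74] q [ 0.06 -0.24  2.26 -0.58  0.49 -0.75]
-1 30 0.3 tcp [0.472 0.083 0.234] tz [ 0.64 -0.22 -0.74] q [ 0.12 -0.39  2.3  -0.54  0.61 -0.77]
-1 45 0.25 tcp [0.531 0.063 0.223] tz [ 0.44 -0.15 -0.89] q [-0.02 -0.15  2.05 -0.2   0.79 -1.15]
-1 45 0.3 tcp [0.498 0.074 0.258] tz [ 0.44 -0.15 -0.89] q [ 0.01 -0.27  2.07 -0.2   0.89 -1.14]
-1 60 0.25 tcp [0.553 0.055 0.23 ] tz [ 0.2  -0.07 -0.98] q [-0.08  0.02  1.82 -0.06  1.1  -1.3 ]
-1 60 0.3 tcp [0.529 0.063 0.274] tz [ 0.2  -0.07 -0.98] q [-0.07 -0.08  1.82 -0.06  1.19 -1.29]
```

```bash
python3 - <<'E'
from view import *
d,a,x,y=frames(np.radians(-109),None)
tg=np.array([.57,.05,.14])
look=y*np.cos(np.radians(40))-np.array([0,0,1])*np.sin(np.radians(40))
view(tg,look,-d,.3,"v2")
a=cv2.imread("pics/v2.png"); a=a[90:320,180:460]; cv2.imwrite("pics/v2c.png",cv2.resize(a,None,fx=2.6,fy=2.6,interpolation=cv2.INTER_CUBIC))
E
```

```text
tcp [0.489 0.078 0.251] tz [ 0.51 -0.17 -0.84] q [ 0.04 -0.32  2.15 -0.28  0.8  -1.06]
t 4.4
```

View pics/v2.png

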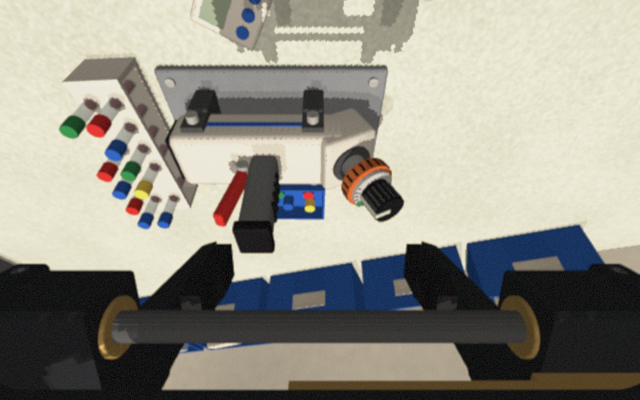

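View pics/v2c.png

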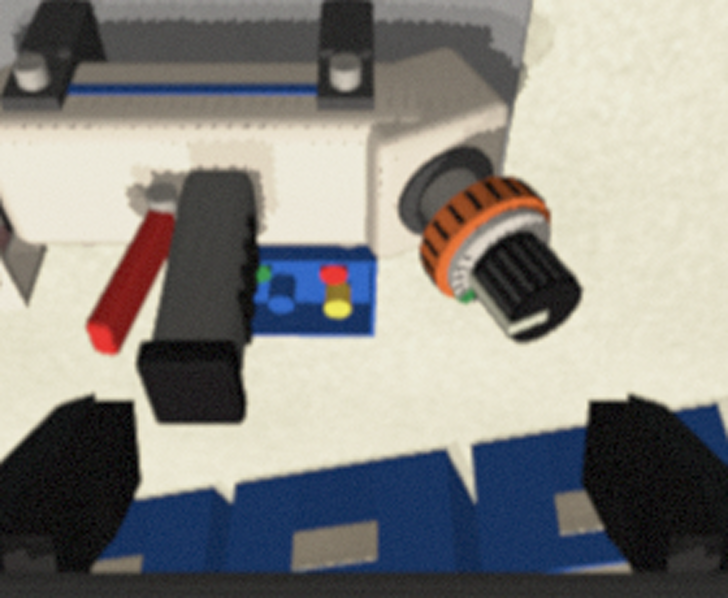

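```bash
cat > ov.py <<'E'
from h import *
import pickle
def circle(c,x,y,r,n=60):
    t=np.linspace(0,2*np.pi,n); return c+r*(np.outer(np.cos(t),x)+np.outer(np.sin(t),y))
def overlay(rg,yaw,gs,out):
    d,a,x,y=frames(yaw,None)
    for nm,(u0,v0,w,h) in {"v1":(230,110,170,230),"v2":(180,60,280,230)}.items():
        m=pickle.load(open(f"pics/{nm}.pkl","rb")); im=cv2.imread(f"pics/{nm}.png")[v0:v0+h,u0:u0+w]; f=2.6
        im=cv2.resize(im,None,fx=f,fy=f,interpolation=cv2.INTER_CUBIC)
        def pl(P,col,closed=True):
            q=(proj(m,P)-[u0,v0]+.5)*f-.5; cv2.polylines(im,[np.round(q*8).astype(np.int32)],closed,col,1,cv2.LINE_AA,3)
        for z,r in((40,16),(12,16),(11,22),(7,22),(6,26),(-8,26),(-29,22)): pl(circle(rg+a*z*1e-3,x,y,r*1e-3),(255,255,0))
        o=np.array([gs[0],gs[1],0.])
        for z in(.088,.185): pl(np.array([o+d*sx*.014+y*sy*.017+[0,0,z] for sx,sy in((1,1),(1,-1),(-1,-1),(-1,1))]),(255,0,255))
        c=lambda px,py,pz:o+d*px+y*py+np.array([0,0,pz])
        pl(np.array([c(.038,.009,.155),c(.038,-.009,.155)]),(0,255,255),False)
        cv2.imwrite(f"pics/{out}_{nm}.png",im)
E
python3 - <<'E'
from ov import *
m1=pickle.load(open("pics/v1.pkl","rb"));m2=pickle.load(open("pics/v2.pkl","rb"))
f=lambda u,v:((u+.5)/6+272-.5,(v+.5)/6+140-.5); g=lambda u,v:((u+.5)/2.6+180-.5,(v+.5)/2.6+90-.5)
kt,e=tri([(m1,f(306,293)),(m2,g(548,314))]); print("knob top",kt.round(4),e)
yaw=np.radians(-109);d,a,x,y=frames(yaw,None)
# plane y of reader through axis: head line
print("v1 plate rear corners",[onz(m1,p,.012).round(4) for p in((260,124.5),(383,124.5))])
print("v2 plate corners",[onz(m2,p,.012).round(4) for p in((155,66),(387,67))])
# grip top corners v2 (crop): 
P=[onz(m2,g(*p),.185) for p in((138,343),(243,345),(246,418),(157,422))]
for p in P: print(p.round(4))
gc=np.mean(P,0);print("grip c",gc.round(4))
for p in P: print(((p-kt)@d).round(4),((p-kt)@y).round(4))
rg=kt-.04*a; print("rg",rg.round(4))
overlay(rg,yaw,gc,"o1")
E
```

```text
knob top [0.5937 0.1111 0.15  ] [np.float64(6.28975832588897e-05), np.float64(6.289758325891953e-05)]
v1 plate rear corners [array([0.5373, 0.1385, 0.012 ]), array([0.656 , 0.0977, 0.012 ])]
v2 plate corners [array([ 0.4513, -0.0915,  0.012 ]), array([0.5314, 0.1376, 0.012 ])]
[ 0.5214 -0.006   0.185 ]
[0.5327 0.0236 0.185 ]
[0.5716 0.0064 0.185 ]
[ 0.564  -0.0238  0.185 ]
grip c [0.5474 0.     0.185 ]
0.1343 -0.0303
0.1026 -0.0293
0.1063 0.0131
0.1373 0.0158
rg [0.5878 0.0939 0.1144]
```

View pics/o1_v1.png

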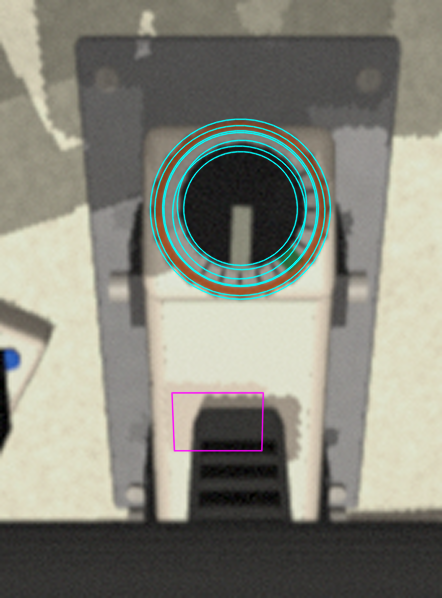

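View pics/o1_v2.png

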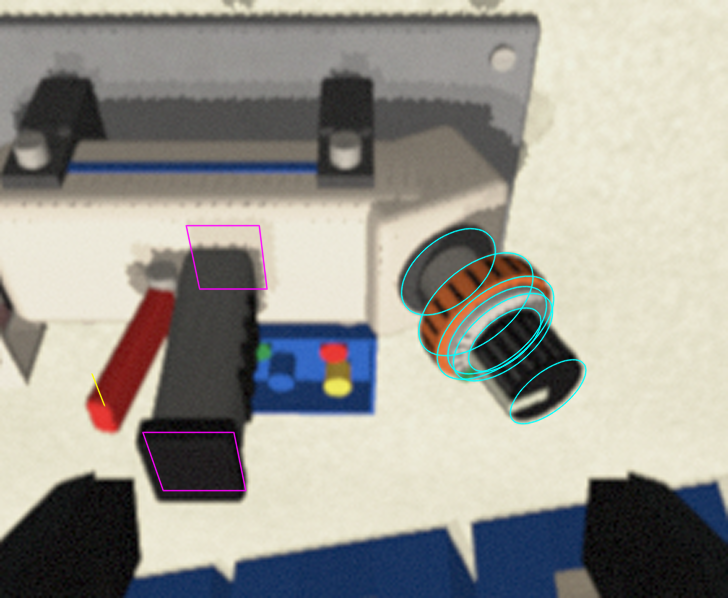

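```bash
python3 - <<'E'
from ov import *
yaw=np.radians(-109);d,a,x,y=frames(yaw,None)
kt=np.array([.5937,.1111,.15]); rg=kt-.04*a
gs=kt+.122*d; print(gs)
overlay(rg,yaw,gs,"o2")
E
```

```text
[ 0.55398069 -0.00425327  0.15      ]
```

View pics/o2_v1.png

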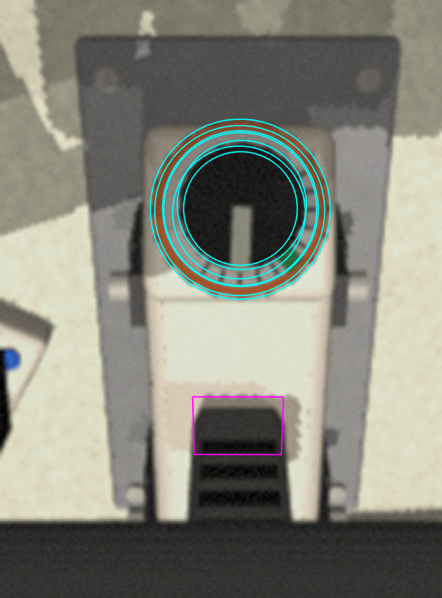

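View pics/o2_v2.png

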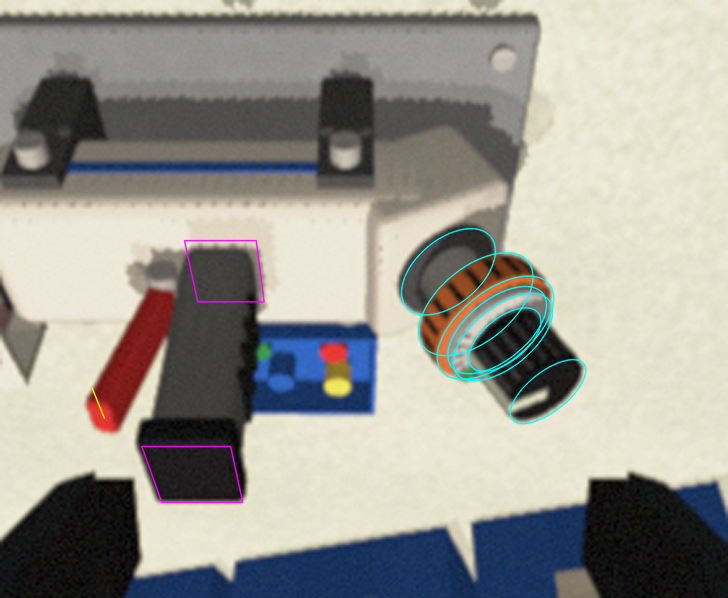

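```bash
cat >> h.py <<'E'
yaw=np.radians(-109);d,a,x,y=frames(yaw,None)
kt=np.array([.5937,.1111,.15]); rg=kt-.04*a; kg=kt-.009*a
def pose(p,phi,go=.0187):
    r=toolrot(a,x,y,np.radians(phi)); return list(np.array(p)-a*go),list(r.as_euler('xyz'))
def st(manip,s=""):
    F=np.array(manip.get_force()); M=np.array(manip.get_moment()); print(s,"t%.2f"%manip.get_time(),"w%.4f"%manip.get_grip_width(),"F(x,y,a)",np.round([F@x,F@y,F@a],1),"M.a %.2f"%(M@a),"j6 %.3f"%manip.get_joint_pos()[5])
E
python3 - <<'E'
from h import *
from plant import manip
p,r=pose(rg+.1*a,70); manip.reach(p,r); st(manip,"above")
p,r=pose(rg,70); manip.servo_line(p,None,.08); st(manip,"at ring")
im=manip.read_camera("side"); cv2.imwrite("pics/s1.png",cv2.resize(im[130:260,230:390,::-1],None,fx=4.5,fy=4.5,interpolation=cv2.INTER_CUBIC))
E
```

```text
above t6.16 w0.0879 F(x,y,a) [ 0.1 -0.2  0. ] M.a 0.06 j6 0.961
at ring t7.56 w0.0880 F(x,y,a) [ 0.5  0.8 -0.2] M.a -0.00 j6 0.981
```

View pics/s1.png

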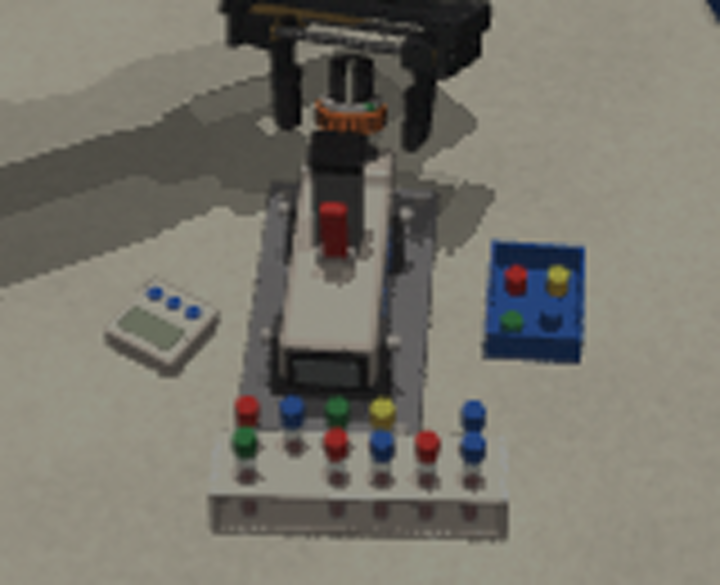

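The fingers straddle the knob and ring evenly: tips at about 287 and 418, ring centre at about 351. Next I'll close the gripper.

```bash
python3 - <<'E'
from h import *
from plant import manip
manip.close_gripper(30); st(manip,"closed")
E
```

```text
closed t8.27 w0.0506 F(x,y,a) [-0.9 -3.   2.9] M.a 0.05 j6 0.981
```

```bash
python3 - <<'E'
from h import *
from plant import manip
q=np.array(manip.get_joint_pos())
for s in (.1,.4,.85):
    t=q.copy(); t[5]-=s; manip.set_joints(list(t)); st(manip,s)
    
im=manip.read_camera("wrist"); cv2.imwrite("pics/w1.png",im[:,:,::-1])
im=manip.read_camera("side"); cv2.imwrite("pics/s2.png",cv2.resize(im[130:190,260:350,::-1],None,fx=7,fy=7,interpolation=cv2.INTER_CUBIC))
E
```

```text
0.1 t8.52 w0.0510 F(x,y,a) [-0.3 -1.   0.5] M.a 0.47 j6 0.883
0.4 t8.91 w0.0507 F(x,y,a) [-0.5  0.5  0.3] M.a 0.30 j6 0.586
0.85 t9.42 w0.0507 F(x,y,a) [-1.5  2.6 -1.8] M.a 0.23 j6 0.136
```

View pics/w1.png

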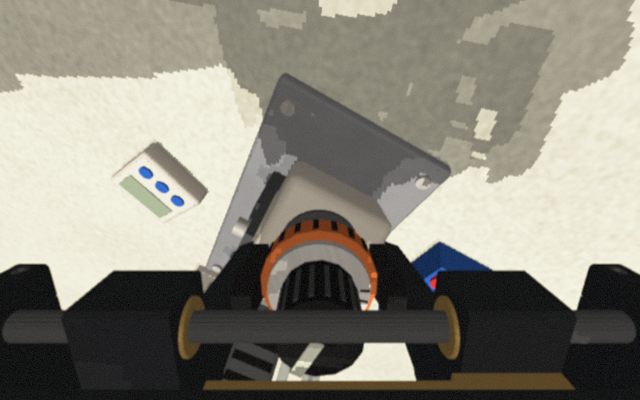

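View pics/s2.png

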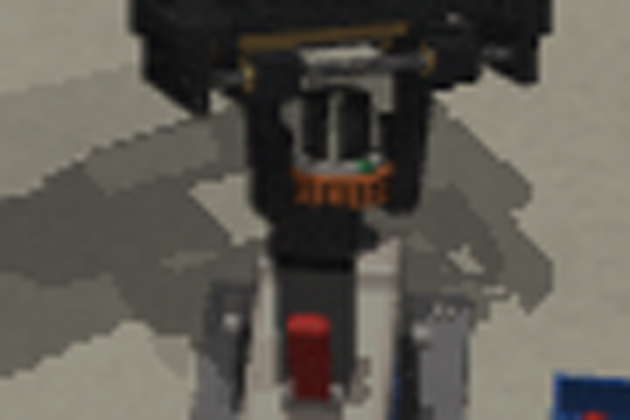

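```bash
python3 - <<'E'
from h import *
from plant import manip
manip.open(); st(manip,"open")
p0=manip.get_ee_pos()
r=manip.get_tcp_rot()
p,_=pose(kg+.004*a,70)
manip.servo_line(p,None,.08)
p,r=pose(kg+.004*a,68); manip.servo_line(p,r,.1) if 0 else manip.reach(p,r); st(manip,"at knob")
manip.close_gripper(12); st(manip,"closed")
E
```

```text
open t10.22 w0.0881 F(x,y,a) [ 0.1 -0.6  0.3] M.a 0.02 j6 0.131
at knob t11.66 w0.0880 F(x,y,a) [-0.2  0.   0.1] M.a 0.05 j6 1.007
closed t12.55 w0.0313 F(x,y,a) [-0.5 -2.7  1.6] M.a 0.08 j6 1.009
```

```bash
python3 - <<'E'
from h import *
from plant import manip
q=np.array(manip.get_joint_pos())
for s in (.2,.775):
    t=q.copy(); t[5]-=s; manip.set_joints(list(t)); st(manip,s)
manip.dwell(.2);st(manip)
import cv2
im=manip.read_camera("side"); cv2.imwrite("pics/s3.png",cv2.resize(im[130:190,260:350,::-1],None,fx=7,fy=7,interpolation=cv2.INTER_CUBIC))
E
```

```text
0.2 t12.86 w0.0315 F(x,y,a) [-0.9  0.4  0.4] M.a 0.08 j6 0.813
0.775 t13.47 w0.0318 F(x,y,a) [-1.1  2.  -0.8] M.a 0.03 j6 0.238
 t13.67 w0.0318 F(x,y,a) [-1.6  2.2 -1.2] M.a -0.02 j6 0.236
```

View pics/s3.png

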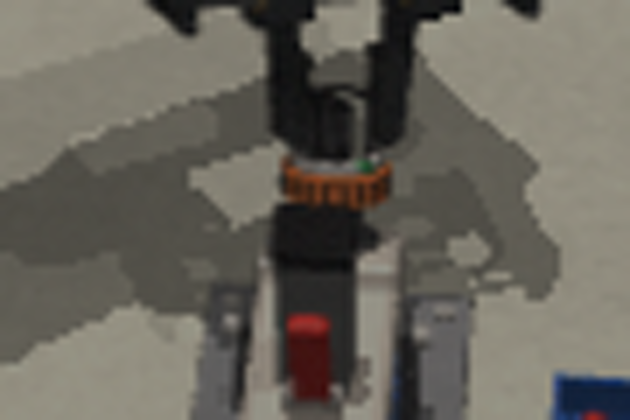

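The white line now runs down to the green mark, at about (364,160) in the crop. I'll release and check from above, along the axis.

```bash
python3 - <<'E'
from view import *
manip.open()
p,_=pose(kg+.06*a,70); manip.servo_line(p,None,.12)
view(np.array([.5937,.1111,.15]),-a,y,.2,"v3")
im=cv2.imread("pics/v3.png")[150:250,270:370]; cv2.imwrite("pics/v3c.png",cv2.resize(im,None,fx=6,fy=6,interpolation=cv2.INTER_CUBIC))
E
```

```text
tcp [0.591 0.102 0.197] tz [-0.05 -0.16 -0.99] q [ 0.05  0.33  1.52 -0.16  1.36  0.42]
t 15.9667
```

View pics/v3c.png

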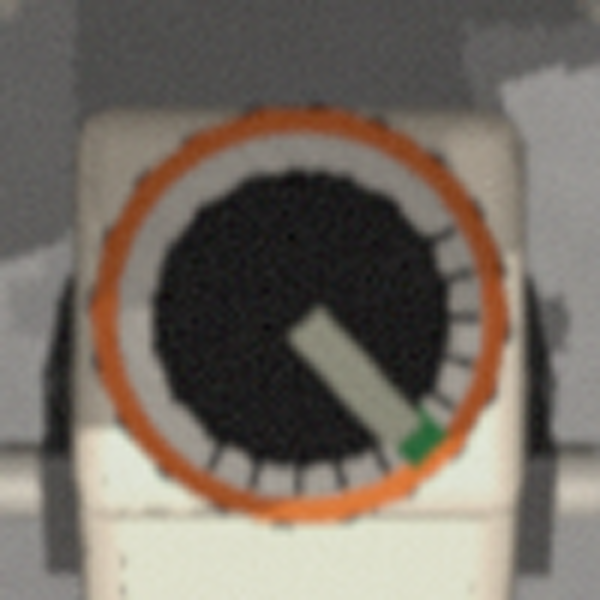

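The line is at about 39° and the green mark at about 44.5°, a gap of 1.8 mm. That is inside the tolerance, but I'll turn the knob another 0.09 rad while the ring is slack. I'll then regrip the ring and tighten it.

```bash
python3 - <<'E'
from view import *
p,r=pose(kg+.06*a,90); manip.reach(p,r)
p,_=pose(kg+.004*a,90); manip.servo_line(p,None,.1)
manip.close_gripper(15); st(manip,"closed")
q=np.array(manip.get_joint_pos()); q[5]-=.09; manip.set_joints(list(q)); manip.dwell(.3); st(manip,"turned")
manip.open()
p,_=pose(kg+.06*a,70); manip.servo_line(p,None,.12)
view(np.array([.5937,.1111,.15]),-a,y,.2,"v4")
im=cv2.imread("pics/v4.png")[150:250,270:370]; cv2.imwrite("pics/v4c.png",cv2.resize(im,None,fx=6,fy=6,interpolation=cv2.INTER_CUBIC))
E
```

```text
closed t17.91 w0.0315 F(x,y,a) [-0.2 -1.8  0.7] M.a 0.04 j6 0.625
turned t18.46 w0.0318 F(x,y,a) [ 0.6 -0.3  0.6] M.a -0.01 j6 0.536
tcp [0.59  0.102 0.197] tz [-0.05 -0.15 -0.99] q [ 0.05  0.33  1.52 -0.16  1.36  0.42]
t 20.7083
```

View pics/v4c.png

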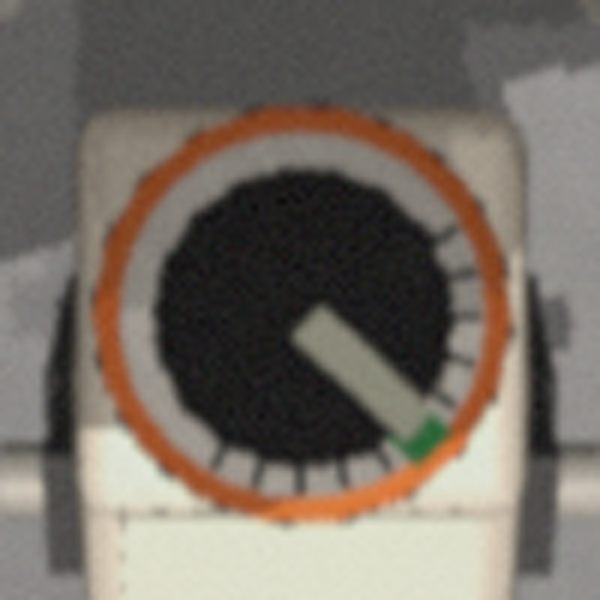

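The line now sits at about 43.4° against 44.5° for the green mark, so they're aligned. Next is tightening the ring.

```bash
python3 - <<'E'
from view import *
p,r=pose(rg+.1*a,121); manip.reach(p,r)
p,_=pose(rg,121); manip.servo_line(p,None,.1)
manip.close_gripper(35); st(manip,"closed")
q=np.array(manip.get_joint_pos())
for s in (.4,.7,.78,.82,.86,.9,.94,.98,1.02):
    t=q.copy(); t[5]+=s; manip.set_joints(list(t)); st(manip,s)
    if manip.get_moment()@a< -.75: break
E
```

```text
closed t22.95 w0.0507 F(x,y,a) [-1.6  0.4  0.1] M.a 0.04 j6 0.091
0.4 t23.42 w0.0506 F(x,y,a) [-0.1 -2.   0.8] M.a -0.26 j6 0.488
0.7 t23.81 w0.0509 F(x,y,a) [ 0.9 -4.6  2.1] M.a -0.07 j6 0.786
0.78 t24.06 w0.0504 F(x,y,a) [ 1.3 -5.2  3.6] M.a -0.04 j6 0.866
0.82 t24.31 w0.0507 F(x,y,a) [ 1.8 -6.8  3.9] M.a 0.12 j6 0.906
0.86 t24.56 w0.0511 F(x,y,a) [ 1.7 -5.9  3.8] M.a 0.14 j6 0.946
0.9 t24.81 w0.0505 F(x,y,a) [ 1.9 -5.7  4.1] M.a 0.56 j6 0.985
0.94 t25.06 w0.0507 F(x,y,a) [ 2.9 -6.3  4.1] M.a 0.88 j6 1.025
0.98 t25.31 w0.0508 F(x,y,a) [ 1.7 -5.1  3.3] M.a 0.74 j6 1.065
1.02 t25.56 w0.0508 F(x,y,a) [ 2.3 -5.   2.6] M.a 0.31 j6 1.106
```

```bash
python3 - <<'E'
from view import *
manip.dwell(.3); st(manip,"settled"); print(np.round(manip.get_joint_torque(),2))
q=np.array(manip.get_joint_pos())
for s in (-.03,-.06,-.03,0,.03):
    t=q.copy(); t[5]+=s; manip.set_joints(list(t)); manip.dwell(.25); st(manip,s); print(np.round(manip.get_joint_torque(),2))
E
```

```text
settled t25.86 w0.0508 F(x,y,a) [ 1.8 -6.9  2.8] M.a 0.30 j6 1.106
[ -2.11 -55.22 -30.49  -2.2   -0.49   0.26]
-0.03 t26.36 w0.0506 F(x,y,a) [ 1.8 -4.1  3.1] M.a 0.53 j6 1.075
[ -1.43 -55.42 -29.78  -1.74   0.1    0.45]
-0.06 t26.86 w0.0510 F(x,y,a) [ 1.2 -4.   3.4] M.a 0.22 j6 1.046
[ -1.23 -55.31 -29.71  -1.8    0.07   0.22]
-0.03 t27.36 w0.0507 F(x,y,a) [ 1.5 -4.   3.5] M.a 0.22 j6 1.075
[-1.300e+00 -5.524e+01 -2.974e+01 -1.840e+00  2.000e-02  1.900e-01]
0 t27.86 w0.0509 F(x,y,a) [ 2.1 -4.2  3.3] M.a 0.35 j6 1.105
[-1.500e+00 -5.520e+01 -2.981e+01 -1.860e+00 -5.000e-02  2.900e-01]
0.03 t28.36 w0.0506 F(x,y,a) [ 1.3 -3.   2.9] M.a 0.84 j6 1.135
[-2.110e+00 -5.529e+01 -2.985e+01 -1.840e+00  1.000e-02  7.500e-01]
```

```bash
python3 - <<'E'
from view import *
manip.open()
p,r=pose(rg,95); manip.reach(p,r)
manip.close_gripper(45); manip.dwell(.2); st(manip,"closed")
q=np.array(manip.get_joint_pos())
for s in (.04,.08,.12):
    t=q.copy(); t[5]+=s; manip.set_joints(list(t)); manip.dwell(.15); st(manip,s)
    if manip.get_moment()@a>.95: break
manip.open()
p,_=pose(kg+.06*a,70); manip.servo_line(p,None,.15)
view(np.array([.5937,.1111,.15]),-a,y,.2,"v5")
im=cv2.imread("pics/v5.png")[150:250,270:370]; cv2.imwrite("pics/v5c.png",cv2.resize(im,None,fx=6,fy=6,interpolation=cv2.INTER_CUBIC))
E
```

```text
closed t30.54 w0.0502 F(x,y,a) [ 1.8 -1.5  1.2] M.a -0.05 j6 0.545
0.04 t30.94 w0.0505 F(x,y,a) [ 4.3 -1.4  1.6] M.a 1.53 j6 0.584
tcp [0.59  0.102 0.197] tz [-0.05 -0.15 -0.99] q [ 0.05  0.33  1.52 -0.16  1.36  0.42]
t 33.0917
```

View pics/v5c.png

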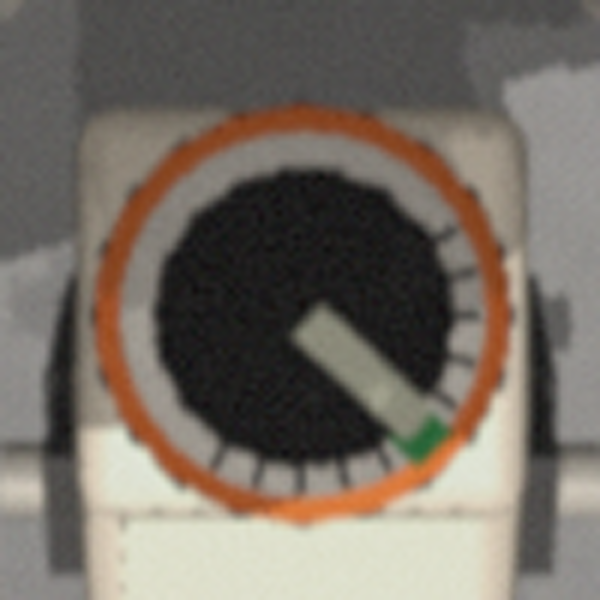

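The torque reached 1.5 N m within 0.04 rad, so the ring is at its stop, and the marks are still aligned. I'll move over the trigger now.

```bash
python3 - <<'E'
from view import *
gs=kt+.1235*d; gs[2]=0
z=np.array([0,0,1.])
best=None
for s in(1,-1):
    ty=s*d; tx=np.cross(ty,-z); r=list(R.from_matrix(np.c_[tx,ty,-z]).as_euler('xyz'))
    q=manip.solve_ik(list(gs+.008*d+z*.25),r); print(s,None if q is None else np.round(q,2))
    if q is not None and (best is None or abs(q[5]-manip.get_joint_pos()[5])<best[0]): best=(abs(q[5]-manip.get_joint_pos()[5]),r)
r=best[1]
P=manip.get_ee_pos(); manip.servo_line([P[0],P[1],.25],None,.15)
manip.reach(list(gs+.008*d+z*.25),r); manip.dwell(.1)
for n,c in(("side",(130,260,230,390)),("top",(140,240,230,380))):
    im=manip.read_camera(n); cv2.imwrite(f"pics/{n}5.png",cv2.resize(im[c[0]:c[1],c[2]:c[3],::-1],None,fx=4.5,fy=4.5,interpolation=cv2.INTER_CUBIC))
m=manip.camera_model("wrist"); im=manip.read_camera("wrist");cv2.imwrite("pics/w5.png",im[:,:,::-1]); pickle.dump(m,open("pics/w5.pkl","wb"))
pr=lambda *c:proj(m,gs+c[0]*d+c[1]*y+c[2]*z)[0].round(1)
print("pred cap corners",pr(.014,.017,.185),pr(.014,-.017,.185),pr(-.014,.017,.185),"trig front top",pr(.040,.009,.165),pr(.04,-.009,.165))
st(manip)
E
```

```text
1 [-0.24  0.12  1.66 -0.    1.37  1.66]
-1 [-0.24  0.12  1.66  0.    1.37 -1.48]
pred cap corners [326.9 192.9] [326.5 237.9] [286.5 192.9] trig front top [360.3 195.6] [359.3 217.8]
 t35.00 w0.0883 F(x,y,a) [-0.2 -1.   0.3] M.a 0.04 j6 1.663
```

View pics/w5.png

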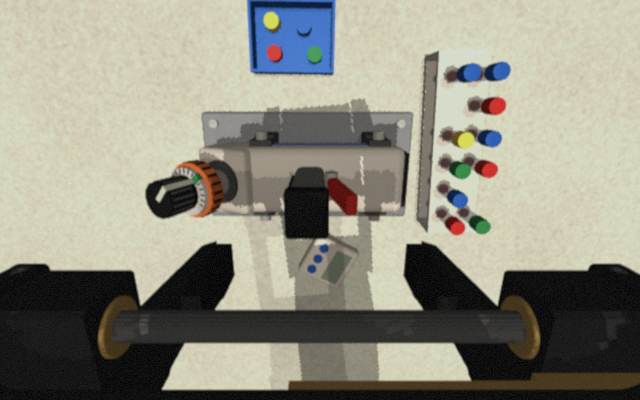

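View pics/side5.png

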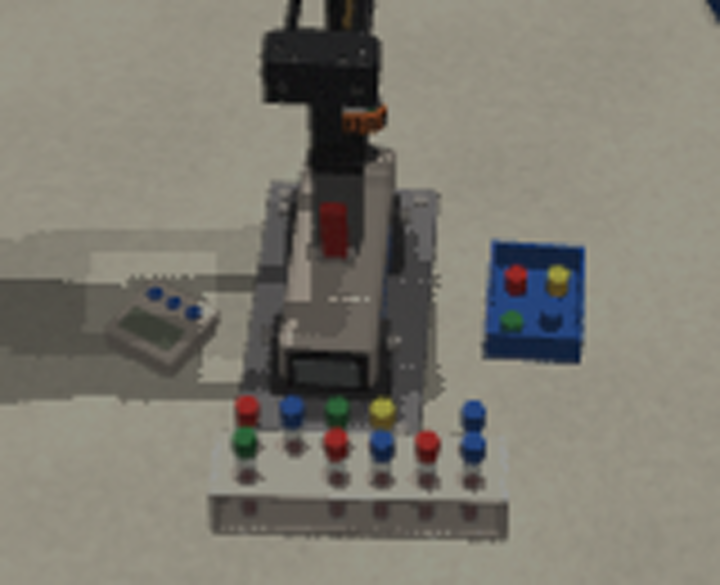

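In the picture the cap spans columns 286–328 and rows 190–238. I predicted 286.5–327 and 193–238, so the grip position is confirmed. Next: descend and squeeze.

```bash
python3 - <<'E'
from view import *
gs=kt+.1235*d; z=np.array([0,0,1.]); gs[2]=.158-.0187
manip.servo_line(list(gs+.008*d),None,.1); st(manip,"down")
manip.servo_line(list(gs+.004*d),None,.05); st(manip,"shift")
manip.close_gripper(18); st(manip,"closed"); manip.dwell(.4); st(manip,"held")
im=manip.read_camera("side"); cv2.imwrite("pics/s6.png",cv2.resize(im[130:220,260:350,::-1],None,fx=6,fy=6,interpolation=cv2.INTER_CUBIC))
E
```

```text
down t36.26 w0.0880 F(x,y,a) [ 0.7  0.3 -0.1] M.a 0.07 j6 1.663
shift t36.51 w0.0884 F(x,y,a) [-0.6 -0.4 -0. ] M.a 0.09 j6 1.670
closed t37.30 w0.0398 F(x,y,a) [ 5.9 -0.6  3.4] M.a 0.10 j6 1.670
held t37.70 w0.0402 F(x,y,a) [ 6.8 -1.4  2.8] M.a 0.14 j6 1.670
```

View pics/s6.png

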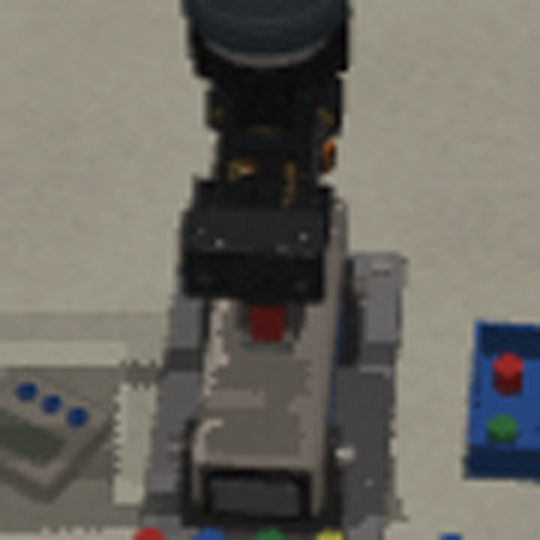

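```bash
python3 - <<'E'
from view import *
manip.close_gripper(40); manip.dwell(.3); st(manip,"40N")
P=np.array(manip.get_ee_pos()); manip.servo_line(list(P-.002*d),None,.02); manip.dwell(.3); st(manip,"shift back 2")
E
```

```text
40N t38.27 w0.0396 F(x,y,a) [ 5.8 -0.5  2.9] M.a 0.07 j6 1.670
shift back 2 t38.82 w0.0393 F(x,y,a) [11.6 -1.4 -1. ] M.a 0.28 j6 1.673
```

```bash
python3 - <<'E'
from view import *
gs=kt+.1235*d; z=np.array([0,0,1.]); gs[2]=.158-.0187
manip.open(); st(manip,"open")
manip.servo_line(list(gs+.008*d),None,.05)
manip.servo_line(list(gs+.008*d+z*.12),None,.12); st(manip,"up")
im=manip.read_camera("wrist");cv2.imwrite("pics/w7.png",im[:,:,::-1])
view(np.array([.5937,.1111,.15]),-a,y,.24,"v7")
im=cv2.imread("pics/v7.png")[150:250,270:370]; cv2.imwrite("pics/v7c.png",cv2.resize(im,None,fx=6,fy=6,interpolation=cv2.INTER_CUBIC))
st(manip)
E
```

```text
open t39.66 w0.0879 F(x,y,a) [ 0.5 -0.4 -0.1] M.a -0.01 j6 1.673
up t41.08 w0.0883 F(x,y,a) [ 0.5 -0.1 -0.3] M.a 0.01 j6 1.663
tcp [0.595 0.118 0.232] tz [-0.05 -0.15 -0.99] q [ 0.08  0.32  1.46 -0.15  1.43  0.44]
t 42.6
 t42.60 w0.0882 F(x,y,a) [-0.6  0.2 -0.8] M.a -0.02 j6 0.436
```

View pics/w7.png

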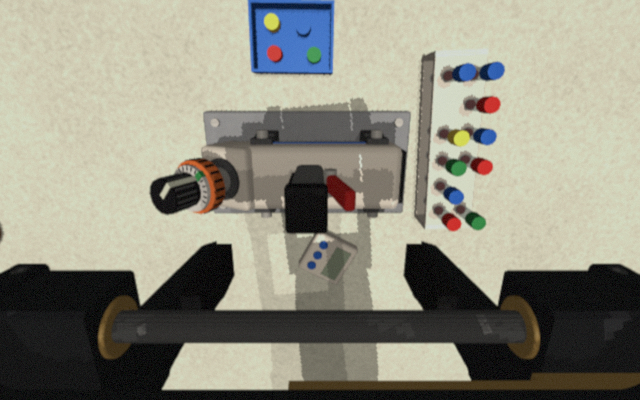

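View pics/v7c.png

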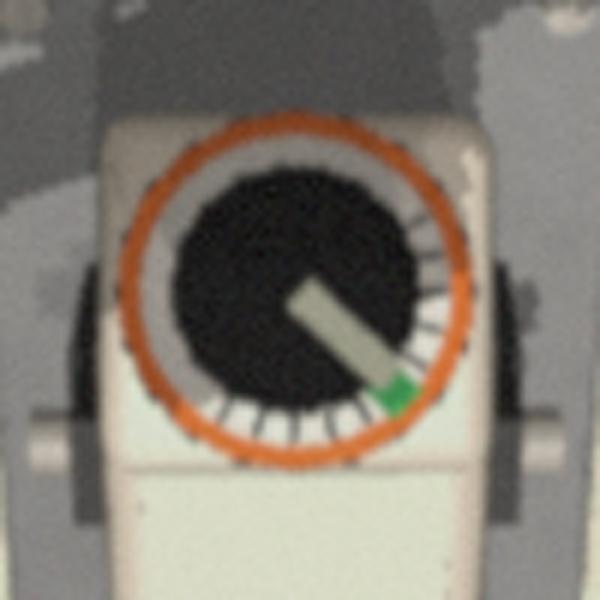

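The trigger has sprung back: its red end is at (345,205), as it was before the squeeze. The white line meets the green mark and the bystanders haven't moved. The robot is clear of everything, so I'll hand in.

```bash
python3 -c "
from plant import manip
manip.close_job()"
```

```text
the job is handed in; nothing more can be done
```

I slackened the lock ring, lined up the focus knob, tightened the ring and took the test read. I handed the job in at about 43 s, and the interface reports no verdict.

- **Slackening:** I turned the lock ring about 0.85 rad anticlockwise. The knob stayed still. The ring has no mark to read, so this figure is how far the gripper turned.
- **Focus:** the first knob turn of 0.775 rad left the white line about 5° short of the green mark. I corrected it by 0.09 rad, leaving about 1° (under 0.5 mm).
- **Tightening:** the torque readings on the first pass were unclear and the fingers slipped at the end. I gripped the ring again harder, and the torque rose to 1.5 N m within 0.04 rad, so the ring is at its stop.
- **Test read:** at 18 N the opening was 40 mm, at the limit. I squeezed harder and it closed to 39.3 mm, which is fully squeezed.

My last pictures showed the marks lined up, the trigger released, and the rack, timer and tray where they stood. The gripper was open and clear of everything. The bottle, tip box and jar were not in those last pictures, but the arm never worked near them.

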